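# Close up the gearbox: stack spacer and cover, pressing each flat

### The job

Close up the gearbox: lay the orange spacer frame flat on the steel seat between the guide studs, let go of it, then press down on it firmly (about 12 N) for half a second to feel that it lies flat. Only then lay the blue cover on top of it, lug up, let go, and press that down in the same way. Set both parts down rather than dropping them, and leave everything else on the bench where it is.

Things in the scene. Friction and masses are not known exactly. Their poses are not given: they have to be found in the camera images.
- seat (a point): Centre of the steel seat face on top of the blue gearbox, 130 mm above the bench; z up, y along its long side. A flat frame 140 (y) x 60 (x) mm round a 70 x 32 mm opening, 12 mm above the housing top (104 mm in x, 176 mm in y). Six round-topped 8 mm guide studs rise 26 mm above the seat face at (x, y) = (+-38, +-52) and (0, +-78) mm: 4 mm gap round a centred plate.
- gearbox: Blue gearbox fixed to the bench, feet 165 x 215 mm, body 150 mm (x) x 190 mm (y) and 110 mm high, round flanges on its x faces out to 90 mm; origin under its middle at bench level, straight below the seat centre, same axes. A plate out of line rides on a stud and lies tilted.
- spacer_mid (a point): Centre (half-way up, 4 mm over its underside) of the loose orange spacer: a flat frame 140 mm (its y) x 60 mm (its x) x 8 mm thick with a 70 x 32 mm opening (long bars 14 mm wide, end bars 35 mm). About 0.15 kg. Starts flat on the bench. Either way round fits. Can be picked across the 60 mm.
- cover_mid (a point): Centre of the blue cover's plate, 4 mm over its underside: a loose plate 140 mm (its y) x 60 mm (its x) x 8 mm with an aluminium lug mid-top, 44 mm along y, 16 mm thick in x, rising 30 mm above the plate top (34 mm above this point). About 0.22 kg. Starts flat on the bench, lug up. Either way round fits. Can be picked by the lug.
- worm_shaft: steel worm shaft lying on the bench, 165 mm long, 52 mm across its bearings; bystander; origin at bench level below its middle.
- bearing_cap: round blue bearing cap, 96 mm across, 22 mm high; bystander; origin at its underside.
- ratchet: socket ratchet with a black handle, about 230 mm long, 25 mm high; bystander; origin at its underside.
- screw_tray: open green tray of screws, 100 x 140 mm, 30 mm high; bystander; origin at its underside.
- big_socket: upright steel socket, 38 mm across, 45 mm high; bystander; origin at its underside.
- hammer: hammer lying on the bench; bystander; origin at its underside.
Not all that is in view belongs to the job. Of the things shaped like the part that bears spacer_mid, the orange one is meant.

How it is judged:
On the way, in this order (a step that is already met when the one before it is completed fails the run):
1. the spacer lies flat on the seat between the studs, let go, with the cover elsewhere (horizontal distance between spacer_mid and seat below 0.009 m and z of spacer_mid in the frame of seat between 0.001 and 0.007 m and angle between spacer_mid's own z axis and vertical below 0.035 rad and angle between the y axis of spacer_mid and the y axis of seat, either way round below 0.12 rad and contact force between the fingers and spacer below 0.1 N and horizontal distance between cover_mid and seat above 0.1 m and linear speed of spacer below 0.02 m/s), for 0.1 s.
2. the spacer is pressed down on the seat (over 6 N between them) and lies flat, the cover not yet on it (horizontal distance between spacer_mid and seat below 0.009 m and z of spacer_mid in the frame of seat between 0.001 and 0.007 m and angle between spacer_mid's own z axis and vertical below 0.035 rad and angle between the y axis of spacer_mid and the y axis of seat, either way round below 0.12 rad and contact force between spacer and gearbox above 6 N and horizontal distance between cover_mid and seat above 0.1 m), for 0.2 s.
3. the cover lies flat on the spacer, lug up, let go (horizontal distance between each of spacer_mid, cover_mid and seat below 0.009 m and z of spacer_mid in the frame of seat between 0.001 and 0.007 m and angle between each of spacer_mid, cover_mid's own z axis and vertical below 0.035 rad and angle between the y axis of each of spacer_mid, cover_mid and the y axis of seat, either way round below 0.12 rad and z of cover_mid in the frame of seat between 0.009 and 0.015 m and contact force between the fingers and cover below 0.1 N and linear speed of cover below 0.02 m/s), for 0.1 s.
4. the cover is pressed down on the spacer (over 6 N between them) and lies flat (horizontal distance between each of spacer_mid, cover_mid and seat below 0.009 m and z of spacer_mid in the frame of seat between 0.001 and 0.007 m and angle between each of spacer_mid, cover_mid's own z axis and vertical below 0.035 rad and angle between the y axis of each of spacer_mid, cover_mid and the y axis of seat, either way round below 0.12 rad and z of cover_mid in the frame of seat between 0.009 and 0.015 m and contact force between cover and spacer above 6 N), for 0.2 s.
At the end, for the whole second after the job is handed in: Spacer on the seat and cover on the spacer, lug up, let go and at rest: each within 9 mm of the seat centre, in line within 0.12 rad (either way round), level within 0.035 rad; middle of the spacer 4 mm, of the cover plate 12 mm above the seat, within 3 mm (all of step 3 and linear speed of spacer below 0.02 m/s and contact force between the fingers and spacer below 0.1 N); the robot touches nothing.
It fails at once if another thing on the bench is moved more than 30 mm (distance of any of worm_shaft, bearing_cap, ratchet, screw_tray, big_socket, hammer from where it was at the start of the episode above 0.03 m).
It fails at once if the spacer or the cover is dropped (loose and faster than 0.7 m/s) ((contact force between the fingers and spacer below 0.1 N and linear speed of spacer above 0.7 m/s) or (contact force between the fingers and cover below 0.1 N and linear speed of cover above 0.7 m/s)).
It also fails if it takes over 72 s, if anything falls off the work surface, if the arm or the gripper's body presses on something with over 40 N, if the wrist force passes 120 N, or if a joint passes its speed limit or range.

### The arm

A 7-joint arm with a two-finger parallel gripper is mounted at the origin on the work surface. World frame = base frame: x ahead of the robot, y to its left, z up, the work surface at z = 0. Lengths are in m, angles in rad, forces in N, time in s.
With the tool pointing down it reaches from about 0.35 to 0.9 m from the base axis. Payload 7.2 kg.
Tool frame: the origin (TCP) lies midway between the tips of the shut fingers; the grasp point (between the pads) lies 19 mm behind it (ctrl.grip_depth is the distance from the TCP to the grasp point, in m); z points along the fingers, y is the line along which they close (so a half turn about z gives the same grasp; the last joint's range is limited). The gripper opens to 85 mm and grips with 20 to 120 N. Pads are 22 mm wide; open, the fingers measure 114 mm over their backs; the gripper's body (76 mm by 85 mm) begins 54 mm behind the grasp point. The pads swing forward as they close: fully open they stand 13 mm farther back than shut.
Start: joints at [1.074, 0.411, -0.013, 1.596, 0.006, 1.134, -0.082], TCP at [0.26, -0.568, 0.231] pointing down, gripper open.
Joint ranges: [-2.95, 2.95], [-0.29, 1.99], [-1.47, 1.44], [0.14, 2.54], [-1.03, 4.17], [0.13, 1.85], [-2.86, 2.86]. Speed limits (rad/s): [2.39, 2.39, 3.01, 3.01, 3.14, 3.14, 3.14].

### API

Orientations are given as a 3x3 rotation matrix whose columns are the frame's x, y, z axes.
In Python, from cell import ctrl, ik, telemetry, vision gives the robot as it stands. Calls block until the motion is done:
- ctrl.reach(position, orientation): joint-space move of the TCP to a pose.
- ctrl.movel(position, speed=0.15, rot=None, max_force=None): straight line of the TCP; rot=None keeps the orientation; speed is the mean speed in m/s. With max_force (N) it stops when the force on the tool has changed by that much, and returns True; else False.
- ctrl.move_j(angles): joint-space move.
- ctrl.let_go() and ctrl.grab(): open the fingers fully, or close them until they stop; the grip force is fixed at half the most.
- ctrl.hold(seconds).
- ik(position, orientation): joint angles nearest the present ones, or None.
- telemetry.observe(): the state.
- vision.get_image(name): name is "scene" or "top" or "wrist"; returns (picture, depth): 384x512x3 uint8, red, green, blue; 384x512 float32, m along the optical axis (not along the pixel's ray), 0 where there is no reading.
- vision.camera_params(name): a dict with "fovy" (degrees; the focal length in pixels is half the picture's height over the tangent of half this angle, whatever the lens; pixels are square), "cx", "cy" (the principal point, pixels), "world_from_camera" (4x4, takes a point from camera to world coordinates). Camera axes: x right, y down, z forward; pixel columns grow to the right and rows downward; lengths in m; the calibration is good to about 2 mm. A picture is of the moment at which its call begins: read the wrist's pose just before it. camera_params takes no time and is no camera call; for the wrist camera it gives the pose at the moment of the call.
A pose or a line that the arm cannot do raises ctrl.Unreachable and nothing moves.
- ctrl.hand_in(): hands the job in; it is judged then, once.
The state is a dict: "clock": time; "joint_pos": joint angles; "joint_vel": joint speeds; "tau": joint torques, N m; "position": TCP position; "tcp_rot": TCP orientation; "wrist_force": force on the tool from outside, world axes, zero at the start; "moment": the same for the moment, N m; "width": finger opening in m; "grip_force": force on a finger pad.
Only numpy, scipy, OpenCV 4.12 (cv2) and the standard library are available. Lean on these libraries where they do the work, as an engineer would, in place of code of your own. Each camera call takes 0.05 s, during which the arm holds its last target. There are 200 camera calls.

## Working session

There is one attempt and no reset: what is moved stays moved. The work goes in short steps, each a Python script; the robot and the scene stay as the last script left them, time stands still between calls to the robot, and variables do not carry over. Pictures are saved under pics/ and viewed, at most 10 in all, crops included, and the job is handed in when it is done.

```bash
mkdir -p pics && ls
python3 - <<'E'
from cell import ctrl, ik, telemetry, vision
import cv2, numpy as np
for n in ("top","scene"):
    im,d=vision.get_image(n); cv2.imwrite(f"pics/{n}0.png",im[:,:,::-1]); np.savez(f"{n}0.npz",im=im,d=d)
    p=vision.camera_params(n); print(n,p["fovy"],p["cx"],p["cy"],np.round(p["world_from_camera"],4).tolist(),(d==0).mean())
s=telemetry.observe(); print(s)
E
```

```text
pics
top 49.70504802482638 256.9879029620916 196.47841977656563 [[-0.0172, -0.986, 0.1657, 0.2272], [-0.9997, 0.0203, 0.0168, -0.0133], [-0.0199, -0.1654, -0.986, 1.6951], [0.0, 0.0, 0.0, 1.0]] 0.004018147786458333
scene 49.13114950015972 257.54481059543104 188.08611896994296 [[0.8599, 0.3791, -0.3419, 0.9269], [0.5102, -0.6624, 0.5486, -0.7234], [-0.0185, -0.6462, -0.763, 1.1152], [0.0, 0.0, 0.0, 1.0]] 0.0041351318359375
{'clock': 0.1, 'joint_pos': array([ 1.07380128,  0.4118038 , -0.01269761,  1.59692593,  0.00562219,
        1.13428911, -0.08222742]), 'joint_vel': array([ 2.71344778e-04, -1.21004339e-03, -1.61878551e-03, -3.33849557e-03,
       -1.58869709e-03,  1.26660129e-03, -5.66001762e-06]), 'tau': array([ 1.78334627e-03, -6.01831985e+01,  6.83552474e-01, -3.00092411e+01,
        1.39220958e-02,  6.40066530e-03, -2.93410983e-05]), 'position': array([ 0.25963691, -0.56805464,  0.23056137]), 'tcp_rot': array([[ 9.09470348e-01,  4.15768220e-01, -6.88302678e-04],
       [ 4.15768772e-01, -9.09469553e-01,  1.20830742e-03],
       [-1.23614501e-04, -1.38509453e-03, -9.99999033e-01]]), 'wrist_force': array([-0.33948283, -0.18380544, -0.36011347]), 'moment': array([ 0.00045219,  0.01585729, -0.02182438]), 'grip_force': 0.0, 'width': 0.08539304217201796}
```

View pics/top0.png

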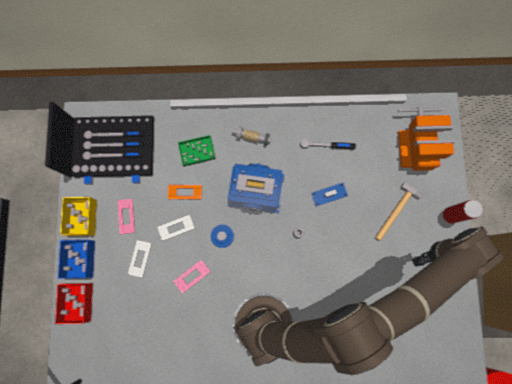

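View pics/scene0.png

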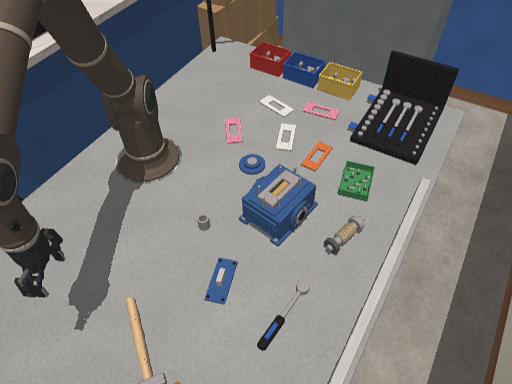

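The frame-shaped things in the top view are orange (185,192), pink (126,216) and (191,276), and white (176,227) and (139,259). The orange one fits the description by colour. I take the blue plate with the lug at (330,193) as the cover and the gearbox at (255,187). Next I'll do a rough localisation and one enlarged crop to confirm.

```bash
cat > h.py <<'E'
from cell import ctrl, ik, telemetry, vision
import cv2, numpy as np
def ray(p,uv,z):
    """pixels -> world points on plane height z"""
    uv=np.atleast_2d(uv).astype(float); im_h=384
    f=im_h/2/np.tan(np.radians(p["fovy"])/2)
    T=np.array(p["world_from_camera"])
    d=np.c_[(uv[:,0]-p["cx"])/f,(uv[:,1]-p["cy"])/f,np.ones(len(uv))]@T[:3,:3].T
    return T[:3,3]+d*((z-T[2,3])/d[:,2])[:,None]
def cloud(p,d):
    v,u=np.mgrid[:384,:512]; f=192/np.tan(np.radians(p["fovy"])/2); T=np.array(p["world_from_camera"])
    c=np.stack([(u-p["cx"])/f*d,(v-p["cy"])/f*d,d],-1)
    return c@T[:3,:3].T+T[:3,3]
def snap(n,name=None):
    p=vision.camera_params(n); im,d=vision.get_image(n)
    if name: cv2.imwrite(f"pics/{name}.png",im[:,:,::-1])
    return p,im,d
def blobs(mask,n=3,amin=40):
    cs,_=cv2.findContours(mask.astype(np.uint8)*255,cv2.RETR_EXTERNAL,cv2.CHAIN_APPROX_NONE)
    return sorted([c[:,0] for c in cs if cv2.contourArea(c)>amin],key=lambda c:-cv2.contourArea(c))[:n]
def rect(pts):
    """xy points (m) -> centre, long, short, yaw of the long side's direction in (-pi/2,pi/2]"""
    (c,(w,h),_),=[cv2.minAreaRect((pts[:,:2]*1000).astype(np.float32))]
    b=cv2.boxPoints((c,(w,h),_)); e=[b[1]-b[0],b[2]-b[1]]; e=max(e,key=np.linalg.norm)
    a=np.arctan2(e[1],e[0]); a=(a+np.pi/2)%np.pi-np.pi/2
    return np.array(c)/1000,max(w,h)/1000,min(w,h)/1000,a
def down(closing):
    """tool pointing down, fingers closing along world angle 'closing'; the half turn nearer the last joint's middle is picked by goto"""
    y=np.array([np.cos(closing),np.sin(closing),0]);z=np.array([0,0,-1.]);return np.c_[np.cross(y,z),y,z]
E
python3 - <<'E'
from h import *
z=np.load("top0.npz");im=z["im"];d=z["d"];p=vision.camera_params("top")
hsv=cv2.cvtColor(im,cv2.COLOR_RGB2HSV)
roi=lambda x0,x1,y0,y1:(lambda m:(m.__setitem__((slice(y0,y1),slice(x0,x1)),True),m)[1])(np.zeros((384,512),bool))
H,S,V=cv2.split(hsv)
o=(H<20)&(S>150)&(V>100)&roi(150,215,175,210)
for c in blobs(o): print("orange",rect(ray(p,c,.008)))
b=(H>95)&(H<130)&(S>110)&roi(305,355,175,210)
for c in blobs(b): print("cover",rect(ray(p,c,.008)))
X=cloud(p,d); m=(abs(X[...,2]-.130)<.006)&roi(225,290,155,220)
for c in blobs(m): print("seat",rect(ray(p,c,.130)))
m=(abs(X[...,2]-.115)<.03)&roi(225,290,155,220)
for c in blobs(m): print("body",rect(ray(p,c,.115)))
w=vision.camera_params("wrist");s=telemetry.observe();T=np.eye(4);T[:3,:3]=s["tcp_rot"];T[:3,3]=s["position"]
print(w["fovy"],np.round(np.linalg.inv(T)@w["world_from_camera"],3))
cv2.imwrite("pics/crop.png",cv2.resize(im[150:240,100:360,::-1],None,fx=3,fy=3,interpolation=cv2.INTER_CUBIC))
E
```

```text
orange (array([0.53792792, 0.31599927]), 0.13762113952636718, 0.05486409378051758, np.float32(1.5503188))
cover (array([ 0.51456085, -0.28198895]), 0.13483863830566406, 0.05631770706176758, np.float32(-1.2662675))
seat (array([0.54302856, 0.02065571]), 0.15251649475097656, 0.07773652648925782, np.float32(1.3284525))
body (array([0.53556989, 0.02191592]), 0.20080955505371093, 0.18247824096679688, np.float32(1.402115))
65.23259840821633 [[ 0.    -0.964 -0.266  0.067]
 [ 1.     0.    -0.    -0.001]
 [ 0.    -0.266  0.964 -0.143]
 [ 0.     0.     0.     1.   ]]
```

View pics/crop.png

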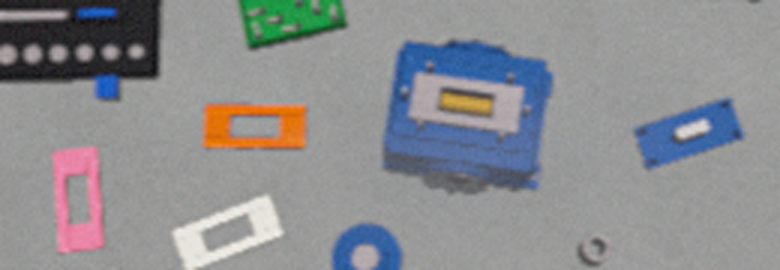

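The crop shows the orange frame at crop (255,126), the same as top (185,192). It's the only orange one, with the cover at crop (690,132). Next I'll take closer wrist looks at the seat, then the spacer.

```bash
cat >> h.py <<'E'
def best(pos,closing):
    """orientation of the two half turns that is reachable with the last joint nearest its middle"""
    o=[(abs(q[6]),k) for k in (0,np.pi) if (q:=ik(pos,down(closing+k))) is not None]
    return down(closing+min(o)[1]) if o else None
def look(xy,z,closing,h=.2,name=None):
    """wrist picture of the point (xy,z) from a TCP h above it"""
    R=best([*xy,z+h],closing); off=.276*(h+.143)-.067
    pos=np.array([*xy,z+h])+R[:,0]*off
    ctrl.reach(pos,R); ctrl.hold(.2); return snap("wrist",name)
E
python3 - <<'E'
from h import *
p,im,d=look([.543,.021],.13,-.1,.2,"seat"); np.savez("seat.npz",im=im,d=d,T=p["world_from_camera"])
X=cloud(p,d); s=telemetry.observe(); print(s["clock"],s["joint_pos"].round(2))
H,S,V=cv2.split(cv2.cvtColor(im,cv2.COLOR_RGB2HSV))
m=(abs(X[...,2]-.130)<.005)&(S<70); 
for c in blobs(m): print("seat",rect(ray(p,c,.130)), np.median(X[m][:,2]))
p,im,d=look([.538,.316],.008,-.02,.2,"spacer")
H,S,V=cv2.split(cv2.cvtColor(im,cv2.COLOR_RGB2HSV))
for c in blobs((H<20)&(S>150)&(V>90)): print("orange",rect(ray(p,c,.008)))
X=cloud(p,d); s=telemetry.observe(); print(s["clock"],s["joint_pos"].round(2), s["wrist_force"])
cv2.imwrite("pics/both.png",np.hstack([cv2.resize(cv2.imread(f"pics/{n}.png"),(400,300)) for n in("seat","spacer")]))
E
```

```text
2.7917 [ 0.39  0.29 -0.71  1.61  0.19  1.32 -0.45]
seat (array([0.53981226, 0.02124775]), 0.14024540710449218, 0.05996464920043945, np.float32(1.4056431)) 0.12993908565529447
orange (array([0.53767676, 0.31779114]), 0.13930905151367187, 0.05897817611694336, np.float32(1.5370721))
4.2583 [-0.13  0.57 -0.76  1.55  0.41  1.19 -0.99] [-1.43194846 -0.64602947 -0.79097669]
```

View pics/both.png

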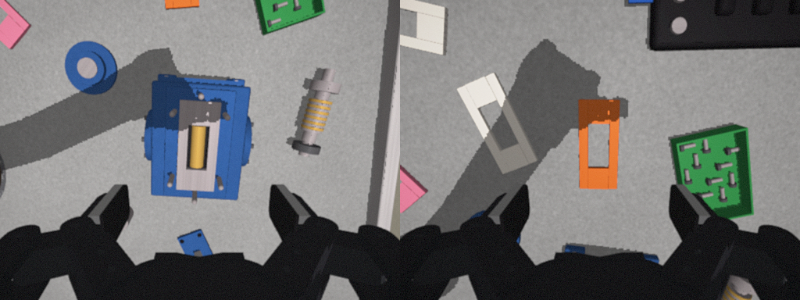

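The left picture shows the steel seat at about (200,145) with nothing on it. The right one shows the orange frame at (598,143), and both measure the right size. Now I'll pick the spacer.

Run:
```python
from h import *
xy=[.5377,.3178]; R=best([*xy,.1],1.5371-np.pi/2)
ctrl.reach([*xy,.06],R)
print(ctrl.movel([*xy,-.003],speed=.06,max_force=8), telemetry.observe()["position"])
ctrl.grab(); s=telemetry.observe(); print(s["width"],s["grip_force"],s["wrist_force"],s["position"])
ctrl.movel([*xy,.10],speed=.08); s=telemetry.observe(); print(s["clock"],s["width"],s["grip_force"],s["wrist_force"])
p,im,d=snap("wrist","held")
H,S,V=cv2.split(cv2.cvtColor(im,cv2.COLOR_RGB2HSV))
for c in blobs((H<20)&(S>150)&(V>90)): print("orange",rect(ray(p,c,.111)))
```

```text
False [ 0.53794249  0.31803483 -0.00257454]
0.05759061214821803 63.65176320075989 [-1.89855765 -1.26799119  6.38197707] [ 0.53808396  0.31804974 -0.00198348]
7.925 0.05760445871140869 64.08416748046875 [ 0.16556025  0.62671342 -0.53981663]
orange (array([0.536875  , 0.33068109]), 0.11227396392822266, 0.05849884796142578, np.float32(1.5373904))
```

View pics/held.png

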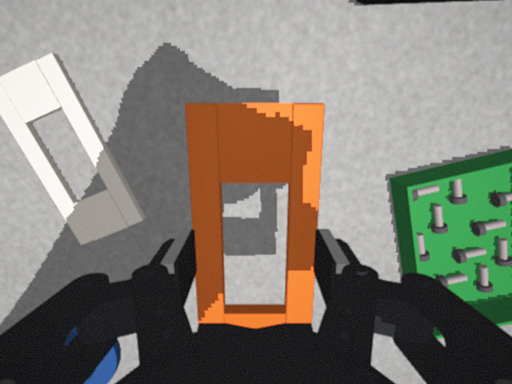

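The spacer is held square at about (255,210). I'll check its pitch against depth, then carry it over and set it down.

Run:
```python
from h import *
def tilt():
    p,im,d=snap("wrist"); H,S,V=cv2.split(cv2.cvtColor(im,cv2.COLOR_RGB2HSV)); X=cloud(p,d)
    m=cv2.erode(((H<20)&(S>150)&(V>90)&(d>0)).astype(np.uint8),np.ones((5,5)))>0
    P=X[m]; P=P[abs(P[:,2]-np.median(P[:,2]))<.02]; A=np.c_[P[:,:2],np.ones(len(P))]
    return np.linalg.lstsq(A,P[:,2],rcond=None)[0][:2],np.median(P[:,2])-telemetry.observe()["position"][2]
print("tilt",tilt())
xy=np.array([.5398,.0212]); c=1.4056-np.pi/2
s=telemetry.observe()["position"]; ctrl.movel([s[0],s[1],.22],speed=.15)
R=best([*xy,.2],c); ctrl.reach([*xy,.22],R); ctrl.hold(.2)
print("tilt",tilt(),telemetry.observe()["position"])
ctrl.movel([*xy,.165],speed=.08)
f=ctrl.movel([*xy,.124],speed=.02,max_force=4)
s=telemetry.observe(); print(f,s["position"],s["wrist_force"],s["width"],s["clock"])
```

```text
tilt (array([0.00022211, 0.00397596]), np.float64(0.009747303640093768))
tilt (array([0.00148472, 0.00518943]), np.float64(0.009898670780812274)) [0.53988926 0.02255553 0.2199964 ]
True [0.53981635 0.02117328 0.12799155] [-1.0438769  -0.34134872  4.46426732] 0.05776714874225471 12.8417
```

Contact came at the expected height (0.128). I'll release, check, then press with the open fingers on both end bars.

```bash
cat >> h.py <<'E'
SEAT=np.array([.5398,.0212]); YAW=1.4056
def press(top):
    """open fingers along the seat's y, push on both end bars of a plate whose top is at z=top"""
    R=best([*SEAT,top+.1],YAW); ctrl.reach([*SEAT,top+.08],R); ctrl.movel([*SEAT,top+.005],speed=.06)
    ctrl.hold(.3); f0=telemetry.observe()["wrist_force"]; z=top-.008
    f=ctrl.movel([*SEAT,top-.03],speed=.015,max_force=10); s=telemetry.observe(); z=s["position"][2]
    print("contact",f,z,s["wrist_force"]-f0)
    for k in range(8):                      # trim the push to about 12 N
        fz=(s["wrist_force"]-f0)[2]
        if 10<fz<16: break
        z-=np.clip((12.5-fz)*1e-4,-.001,.001); ctrl.movel([*SEAT,z],speed=.01); ctrl.hold(.1); s=telemetry.observe()
    for _ in range(3): ctrl.hold(.25); s=telemetry.observe(); print("press",(s["wrist_force"]-f0).round(1),s["position"][2],s["clock"])
    ctrl.movel([*SEAT,top+.08],speed=.08)
E
python3 - <<'E'
from h import *
ctrl.let_go(); ctrl.hold(.2); s=telemetry.observe(); print(s["width"],s["clock"])
ctrl.movel([*SEAT,.22],speed=.08)
p,im,d=look(SEAT,.13,YAW-np.pi/2,.2,"placed"); X=cloud(p,d)
H,S,V=cv2.split(cv2.cvtColor(im,cv2.COLOR_RGB2HSV)); m=(H<20)&(S>150)&(V>90)&(X[...,2]>.11)&(X[...,2]<.15)
c=blobs(m)[0]; print(rect(ray(p,c,.138)))
m=cv2.erode(m.astype(np.uint8),np.ones((5,5)))>0; P=X[m]; P=P[abs(P[:,2]-.138)<.01]
print(np.linalg.lstsq(np.c_[P[:,:2]-SEAT,np.ones(len(P))],P[:,2],rcond=None)[0])
cv2.imwrite("pics/placed.png",cv2.resize(im[60:280,130:400,::-1],None,fx=2,fy=2))
E
```

```text
0.08504589921419858 13.4333
(array([0.53870807, 0.02097708]), 0.14007170104980468, 0.0592900505065918, np.float32(1.4048444))
[0.00129624 0.00029479 0.1379511 ]
```

View pics/placed.png

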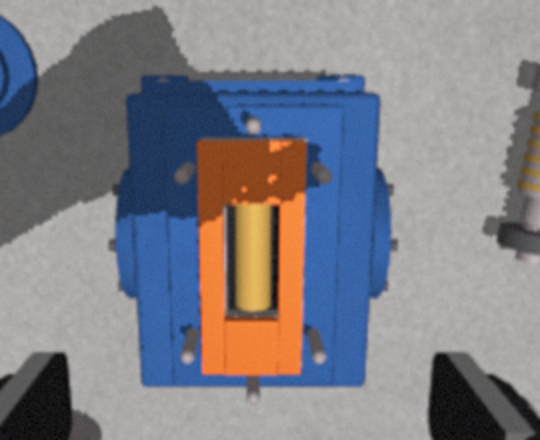

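The spacer sits between all six studs, level to under 2 mrad. Next I'll press it and then look at the cover.

Run:
```python
from h import *
press(.138)
p,im,d=look([.5146,-.282],.008,-1.266-np.pi/2,.2,"cover"); X=cloud(p,d)
H,S,V=cv2.split(cv2.cvtColor(im,cv2.COLOR_RGB2HSV)); X=cloud(p,d)
near=np.hypot(X[...,0]-.5146,X[...,1]+.282)<.1
for c in blobs((H>95)&(H<130)&(S>110)&near,2): print("cover",rect(ray(p,c,.008)))
m=near&(abs(X[...,2]-.038)<.006)
for c in blobs(m,2): print("lug",rect(ray(p,c,.038)))
s=telemetry.observe(); print(s["clock"],s["joint_pos"].round(2))
cv2.imwrite("pics/cover.png",cv2.resize(im[40:300,100:430,::-1],None,fx=2,fy=2))
```

```text
contact True 0.12495126673659446 [-2.83841016 -1.48769089  7.40664457]
press [-5.4 -3.4 12.7] 0.12490414820612955 20.7333
press [-4.  -3.1 13.3] 0.12491585242310266 20.9833
press [-5.4 -3.1 12.2] 0.1249267878543641 21.2333
cover (array([ 0.51498694, -0.28093994]), 0.13905400085449218, 0.05881915283203125, np.float32(-1.2719413))
lug (array([ 0.51442639, -0.28094769]), 0.04444495391845703, 0.015513965606689453, np.float32(-1.2626696))
23.8917 [ 0.98  0.45 -0.8   1.73  0.35  1.11  0.38]
```

View pics/cover.png

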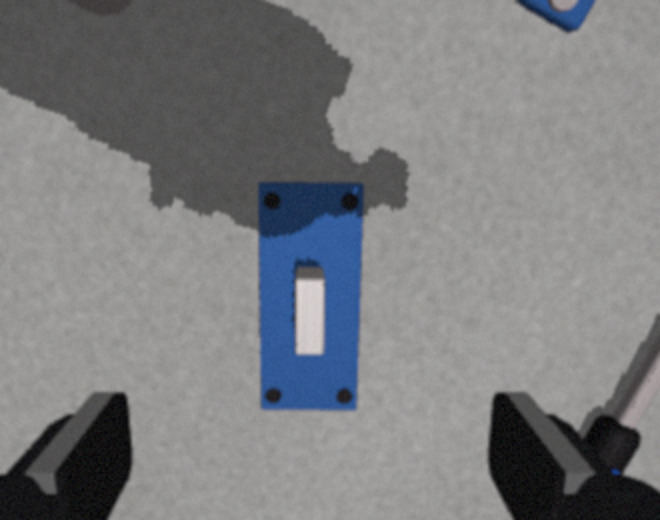

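The cover is at crop (310,295), lug up with the bench clear around it. I'll pick it by the lug, and check from the top camera that the press didn't shift the spacer.

Run:
```python
from h import *
xy=np.array([.5148,-.281]); c=-1.270-np.pi/2; R=best([*xy,.15],c)
ctrl.reach([*xy,.09],R)
print(ctrl.movel([*xy,.013],speed=.06,max_force=8))
ctrl.grab(); s=telemetry.observe(); print(s["width"],s["grip_force"],s["position"])
ctrl.movel([*xy,.24],speed=.1); ctrl.hold(.1); s=telemetry.observe(); print(s["clock"],s["width"],s["position"],s["wrist_force"])
p,im,d=snap("wrist"); H,S,V=cv2.split(cv2.cvtColor(im,cv2.COLOR_RGB2HSV)); X=cloud(p,d)
m=(H>95)&(H<130)&(S>110)&(X[...,2]>.2)&(X[...,2]<.26)
zt=np.median(X[m][:,2]); r=rect(ray(p,blobs(m)[0],zt)); P=X[cv2.erode(m.astype(np.uint8),np.ones((5,5)))>0]
print("held",r,zt-s["position"][2],np.linalg.lstsq(np.c_[P[:,:2],np.ones(len(P))],P[:,2],rcond=None)[0][:2])
t,im,d=snap("top"); H,S,V=cv2.split(cv2.cvtColor(im,cv2.COLOR_RGB2HSV))
m=(H<20)&(S>170)&(V>150); m[:170]=0;m[205:]=0;m[:,:235]=0;m[:,285:]=0
print("spacer",[rect(ray(t,b,.138)) for b in blobs(m,1)])
```

```text
False
0.014932071512787285 59.27445352077484 [ 0.51498198 -0.28104121  0.01325622]
29.0333 0.014749786545298987 [ 0.51468098 -0.28095154  0.23971212] [ 0.18999432 -0.10578672 -2.33735582]
held (array([ 0.50556787, -0.25420294]), 0.08103221130371094, 0.059046939849853514, np.float32(-1.2697033)) -0.005311823413650746 [8.16918811e-05 6.42848185e-04]
spacer [(array([0.53876355, 0.02025905]), 0.13386085510253906, 0.057488361358642576, np.float32(1.4237453))]
```

Run:
```python
from h import *
R=best([*SEAT,.24],YAW-np.pi/2); ctrl.reach([*SEAT,.25],R); ctrl.hold(.2)
ctrl.movel([*SEAT,.182],speed=.08)
f=ctrl.movel([*SEAT,.146],speed=.02,max_force=4)
s=telemetry.observe(); print(f,s["position"],s["wrist_force"],s["clock"])
if f and abs(s["position"][2]-.1515)<.003:
    ctrl.let_go(); ctrl.hold(.2); ctrl.movel([*SEAT,.25],speed=.1)
    p,im,d=look(SEAT,.13,YAW-np.pi/2,.2,"done"); X=cloud(p,d)
    m=(abs(X[...,2]-.146)<.004); m=cv2.morphologyEx(m.astype(np.uint8),cv2.MORPH_OPEN,np.ones((9,9)))>0
    print(rect(ray(p,blobs(m)[0],.146)))
    P=X[cv2.erode(m.astype(np.uint8),np.ones((5,5)))>0]; print(np.linalg.lstsq(np.c_[P[:,:2]-SEAT,np.ones(len(P))],P[:,2],rcond=None)[0])
    cv2.imwrite("pics/done.png",cv2.resize(im[60:280,130:400,::-1],None,fx=2,fy=2))
```

```text
True [0.53976039 0.02115683 0.15121489] [ 0.40782368 -1.26310272  4.77588125] 32.8667
(array([0.53857196, 0.02011213]), 0.13872555541992188, 0.05966748046875, np.float32(1.4017135))
[0.00147583 0.00023654 0.14600027]
```

View pics/done.png

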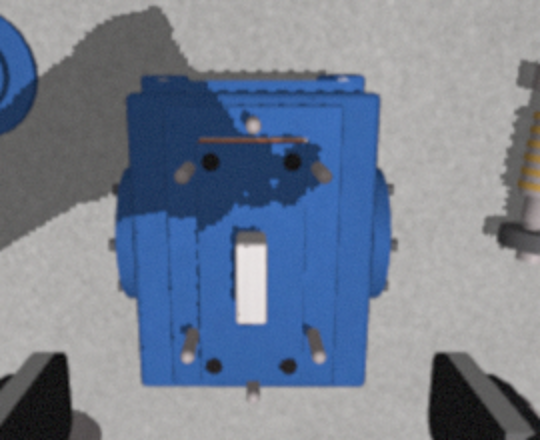

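The cover lies level and centred on the spacer, lug up at crop (250,278). I'll press it, retreat, verify and hand in.

Run:
```python
from h import *
press(.146); ctrl.movel([*SEAT,.30],speed=.15)
p,im,d=look(SEAT,.13,YAW-np.pi/2,.25); X=cloud(p,d)
m=(abs(X[...,2]-.146)<.004); m=cv2.morphologyEx(m.astype(np.uint8),cv2.MORPH_OPEN,np.ones((7,7)))>0
r=rect(ray(p,blobs(m)[0],.146)); P=X[cv2.erode(m.astype(np.uint8),np.ones((5,5)))>0]
q=np.linalg.lstsq(np.c_[P[:,:2]-SEAT,np.ones(len(P))],P[:,2],rcond=None)[0]; print(r,q,telemetry.observe()["clock"])
if np.linalg.norm(r[0]-SEAT)<.005 and np.hypot(*q[:2])<.02 and abs(q[2]-.146)<.002: print(ctrl.hand_in())
```

```text
contact True 0.1329529604114024 [-1.88066267 -0.84906117  7.13780054]
press [-4.3 -3.  12.3] 0.1329129006168378 40.7917
press [-4.9 -2.9 12.3] 0.1329393572244884 41.0417
press [-4.5 -2.7 12.7] 0.1329102660027038 41.2917
(array([0.53873065, 0.02072378]), 0.1383846435546875, 0.059790821075439454, np.float32(1.4060231)) [-0.00072699  0.00129358  0.14595943] 44.825
the job is handed in; nothing more can be done
None
```

The gearbox is closed and handed in at about 45 s of the 72 s allowed: spacer and cover each set down and pressed at about 12 N, and the last look put the cover level and about 1 mm off the seat centre. No judging result came back.

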